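# Transfer the radio parts to the other rack in reverse order

## Robot

A 6-joint arm with a two-finger parallel gripper is mounted at the origin on the work surface. World frame = base frame: x ahead of the robot, y to its left, z up, the work surface at z = 0. Lengths are in m, angles in rad, forces in N, time in s.
With the tool pointing down it reaches from about 0.35 to 0.975 m from the base axis. Payload 4.9 kg.
Tool frame: the origin (TCP) lies midway between the tips of the shut fingers; the grasp point (between the pads) lies 19 mm behind it; z points along the fingers, y is the line along which they close (so a half turn about z gives the same grasp; the last joint's range is limited). The gripper opens to 85 mm and grips with 20 to 120 N. Pads are 22 mm wide; open, the fingers measure 114 mm over their backs; the gripper's body (76 mm by 85 mm) begins 54 mm behind the grasp point. The pads swing forward as they close: fully open they stand 13 mm farther back than shut.
Start: joints at [1.039, 0.053, 1.613, -0, 1.476, -0.119], TCP at [0.251, 0.572, 0.231] pointing down, gripper open.
Joint ranges: [-3.01, 3.01], [-1.01, 2.22], [0.06, 2.58], [-1.02, 4.17], [0.09, 2.62], [-3.14, 3.14]. Speed limits (rad/s): [2.57, 2.57, 3.14, 3.14, 3.14, 3.14].

## Interface

Orientations are given as a unit quaternion [w, x, y, z].
In Python, from plant import * gives the robot as it stands.
- The arm moves only by the tool jog_arm, never from a script. Its argument "targets" is a list of rows, each a list of 3 entries, a list of its own where there are three numbers: the shift along the tool's x, y, z in units of 25 mm (1.0 is 25 mm), then the turn, a rotation vector about the tool's x, y, z in units of 8 degrees (1.0 is 8 degrees), then the opening in per cent of the stroke, from 0 (shut) to 100 (fully open). A call has 1 to 8 rows; each row is the pose to reach, as a shift and turn from the pose commanded when the call began, along the tool's axes at that moment; what a row does not reach only later rows make up. A row lasts 1/8 s, in which the tool goes at most 62.5 mm and 10.7 degrees, less where a joint would pass 70% of its speed; a pose out of reach is approached as far as the arm can. A call with a gripper value outside its range is refused whole. The fingers move at their own pace and stop on an object; the grip force is fixed at half the most. Time passes only in rows, so rows that repeat a pose let the fingers close. It gives the time, the measured TCP pose, the force, the opening and the grip force at its end, in the units of the state.
- state(): the state, without advancing time (a new reading comes with each control period).
- grab_frame(name): name is "scene" or "top" or "wrist"; returns (picture, depth): 400x640x3 uint8, red, green, blue; 400x640 float32, m along the optical axis (not along the pixel's ray), 0 where there is no reading.
- camera_params(name): a dict with "fovy" (degrees; the focal length in pixels is half the picture's height over the tangent of half this angle, whatever the lens; pixels are square), "cx", "cy" (the principal point, pixels), "rvec" (rotation vector, rad) and "tvec" (3), from world to camera coordinates, as OpenCV has them; the wrist camera has in their place "hand_eye" (4x4, takes a point from camera to tool coordinates, whose origin is the TCP and whose axes are the flange's). Camera axes: x right, y down, z forward; pixel columns grow to the right and rows downward; lengths in m; the calibration is good to about 2 mm. The wrist camera is an equidistant fisheye: a pixel r from the principal point sees the ray r / f radians off the axis. A picture is of the moment at which its call begins: read the wrist's pose just before it. camera_params takes no time and is no camera call.
- job_done(): hands the job in; it is judged then, once.
The state is a dict: "time": time; "joint_pos": joint angles; "joint_vel": joint speeds; "joint_efforts": joint torques, N m; "tool_pos": TCP position; "tool_rot": TCP orientation; "contact_force": force on the tool from outside, world axes, zero at the start; "ft_torque": the same for the moment, N m; "gripper_width": opening from 0.0 (shut) to 1.0 (fully open); "grasp_force": force on a finger pad.
Only numpy, scipy, OpenCV 4.12 (cv2) and the standard library are available. Lean on these libraries where they do the work, as an engineer would, in place of code of your own. Each camera call takes 0.05 s, during which the arm holds its last target. There are 200 camera calls.

## Task

Move the four radio parts from the full rack into the empty rack in the reverse order: the part that stood nearest the knob of the old rack goes into the pocket farthest from the knob of the new rack, the next part into the next pocket, and so on to the last, which comes nearest the new rack's knob. Set each part down in its pocket without dropping it, and leave all four standing upright on the floors of their pockets, one to a pocket.

Things in the scene. Friction and masses are not known exactly. Their poses are not given: they have to be found in the camera images.
- load_mid (a point): The finned dummy load: dark upright cylinder with black cooling fins, 35 mm across the fins (the solid body that the fingers meet is 32 mm), a 16 mm steel connector on top. 76 mm tall over all, about 220 g, flat foot. This point is on its axis, 38 mm above its foot, at a height where it can be gripped. It starts upright in a pocket of the old rack.
- barrel_mid (a point): The smooth thick aluminium attenuator barrel, 35 mm in diameter up to 60 mm, a stepped 20 mm and 12 mm connector on top. 74 mm tall over all, about 280 g, flat foot. This point is on its axis, 37 mm above its foot, at a height where it can be gripped. It starts upright in a pocket of the old rack.
- filter_mid (a point): The square steel filter can, 30 x 30 mm up to 56 mm, a 16 mm round brass connector on top; its x and y axes are square to its faces. 70 mm tall over all, about 250 g, flat foot. This point is on its axis, 35 mm above its foot, at a height where it can be gripped. It starts upright in a pocket of the old rack.
- adapter_mid (a point): The slim steel adapter, 20 mm in diameter above a round foot flange 34 mm wide and 8 mm thick, a 14 mm brass tip (the last 12 mm). 78 mm tall over all, about 150 g, flat foot. This point is on its axis, 39 mm above its foot, at a height where it can be gripped. It starts upright in a pocket of the old rack.
- place_load: The grey pocket of the old rack in which the load stands at the start; it is fixed and stays there. All four pockets are alike: 50 mm square inside, 56 mm outside, 3 mm floor, lip 12 mm above its floor. Origin: under its centre, on top of the rack's base (10 mm above the table); axes as the old rack's.
- place_barrel: The grey pocket of the old rack in which the barrel stands at the start; it is fixed and stays there. All four pockets are alike: 50 mm square inside, 56 mm outside, 3 mm floor, lip 12 mm above its floor. Origin: under its centre, on top of the rack's base (10 mm above the table); axes as the old rack's.
- place_filter: The grey pocket of the old rack in which the filter stands at the start; it is fixed and stays there. All four pockets are alike: 50 mm square inside, 56 mm outside, 3 mm floor, lip 12 mm above its floor. Origin: under its centre, on top of the rack's base (10 mm above the table); axes as the old rack's.
- place_adapter: The grey pocket of the old rack in which the adapter stands at the start; it is fixed and stays there. All four pockets are alike: 50 mm square inside, 56 mm outside, 3 mm floor, lip 12 mm above its floor. Origin: under its centre, on top of the rack's base (10 mm above the table); axes as the old rack's.
- old_rack: The full rack: bright aluminium base. Fixed, base 302 x 66 x 10 mm. Origin: on the table under the middle of the row. x: along the row to the end with the black knob (28 mm wide, 48 mm high, at x = +150 mm); z up. Square grey pockets centred at x = +96, +32, -32, -96 mm, y = 0: inside 50 mm, outside 56 mm; floor 13 mm, lip 25 mm above the table.
- new_rack: The empty rack: dark steel base, otherwise like the old one. Fixed, base 302 x 66 x 10 mm. Origin: on the table under the middle of the row. x: along the row to the end with the black knob (28 mm wide, 48 mm high, at x = +150 mm); z up. Square grey pockets centred at x = +96, +32, -32, -96 mm, y = 0: inside 50 mm, outside 56 mm; floor 13 mm, lip 25 mm above the table.
Mind the look-alikes: they are no part of the job. Leave any red look-alike of the part that bears load_mid alone. What is shaped like the part that bears filter_mid but orange is not meant.

How it is judged:
By the outcome, as a careful person would: the job done as asked, in the order asked, and still so for the second after the job is handed in, with the robot touching nothing.
It also fails if it takes over 109 s, if anything falls off the work surface, if the arm or the gripper's body presses on something with over 40 N, if the wrist force passes 120 N, or if a joint passes its speed limit or range.

## Working session

There is one attempt and no reset: what is moved stays moved. The work goes in short steps, Python scripts to look and compute and a tool call to move; the robot and the scene stay as the last step left them, time stands still between calls to the robot, and variables do not carry over. Pictures are saved under pics/ and viewed, at most 14 in all, crops included, and the job is handed in when it is done.

Besides the shell and the picture viewer there is one more tool, called after ">>>" as name([rows], argument=value, ...), one row to a line, values as JSON. jog_arm: Moves the arm, as the interface text tells. Its arguments: {"type":"object","properties":{"targets":{"type":"array"}},"required":["targets"]}

```bash
mkdir -p pics; ls; python3 - <<'E'
from plant import *
import cv2,numpy as np
print(state())
for n in("top","scene"):
    p,d=grab_frame(n); cv2.imwrite(f"pics/{n}0.png",p[:,:,::-1]); np.save(f"{n}0.npy",d); print(n,camera_params(n))
print(camera_params("wrist"))
E
```

```text
pics
{'time': 0.0, 'joint_pos': array([ 1.03899456e+00,  5.33303596e-02,  1.61432104e+00,  4.86537439e-06,
        1.47602380e+00, -1.19025837e-01]), 'joint_vel': array([-4.59621569e-04, -1.18589171e-03, -1.28409322e-04, -2.99476786e-03,
        1.96601873e-03, -3.97880558e-05]), 'joint_efforts': array([ 1.83887758e-03, -3.93686271e+01, -3.70175743e+01,  1.94033910e-04,
        7.10450069e-03, -1.39820656e-05]), 'tool_pos': array([0.25040687, 0.57194462, 0.23006331]), 'tool_rot': array([-3.35190171e-04,  2.04925981e-01,  9.78776919e-01, -9.85850731e-04]), 'contact_force': array([ 0.17123384, -0.41122245, -0.18655687]), 'ft_torque': array([-0.0096592 , -0.02640449, -0.06128928]), 'grasp_force': 0.0, 'gripper_width': 0.9954935060767701}
top {'fovy': 42.64135275704009, 'cx': 315.1358313960407, 'cy': 199.88892668356294, 'rvec': array([ 2.10670038, -2.13514937,  0.20657952]), 'tvec': array([-0.00548955,  0.50204193,  1.27053691])}
scene {'fovy': 51.73125482154401, 'cx': 315.2088841299699, 'cy': 204.21848681269654, 'rvec': array([ 1.27239049,  2.4973499 , -0.6966475 ]), 'tvec': array([ 0.33284702, -0.31895256,  1.11824453])}
{'fovy': 65.70646984690485, 'cx': 315.1075940232013, 'cy': 203.14576315869297, 'hand_eye': array([[ 1.15495455e-03, -9.63318271e-01, -2.68359043e-01,
         6.69054668e-02],
       [ 9.99999196e-01,  9.72235800e-04,  8.13764687e-04,
         6.16101728e-04],
       [-5.23006122e-04, -2.68359767e-01,  9.63318619e-01,
        -1.42358075e-01],
       [ 0.00000000e+00,  0.00000000e+00,  0.00000000e+00,
         1.00000000e+00]])}
```

View pics/top0.png

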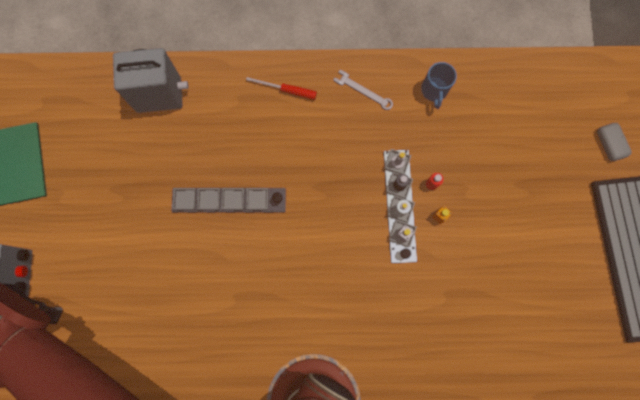

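View pics/scene0.png

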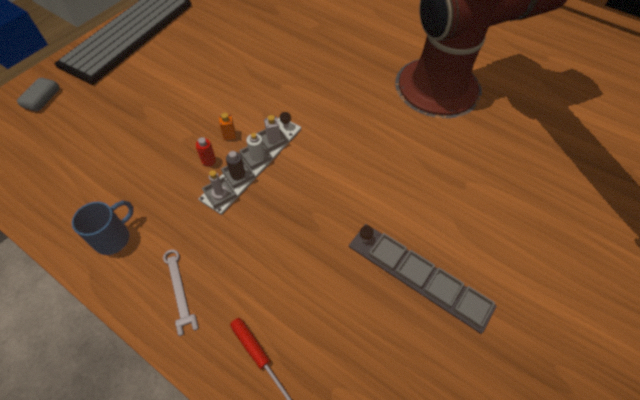

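The top view shows the old rack at about (400,205) with its knob at (405,254), nearest the base. The new rack is at about (229,200) with its knob at (277,199). The red decoy is at (435,181) and the orange one at (443,214). Next I'll zoom in and measure.

```bash
cat > h.py <<'E'
import numpy as np,cv2
def cloud(d,c):
    f=200/np.tan(np.radians(c["fovy"])/2); v,u=np.mgrid[:400,:640]
    P=np.dstack([(u-c["cx"])/f*d,(v-c["cy"])/f*d,d])
    R=cv2.Rodrigues(c["rvec"])[0]; return (P-c["tvec"])@R
E
python3 - <<'E'
from plant import *
from h import *
for n in("top","scene"):
    d=np.load(n+"0.npy"); np.save(n+"W.npy",cloud(d,camera_params(n)))
W=np.load("topW.npy"); S=np.load("sceneW.npy")
print("table z",W[300,200],W[150,300],W[120,500],S[200,450],S[320,120])
p=cv2.imread("pics/top0.png")
h=W[...,2]
for nm,(x0,x1,y0,y1) in dict(new=(160,300,175,225),old=(375,425,140,270)).items():
    q=h[y0:y1,x0:x1]
    m=((q>.005)&(q<.05)).astype(np.uint8)
    if nm=="old": m=(q>.005).astype(np.uint8)
    n,l,st,c=cv2.connectedComponentsWithStats(m); i=1+st[1:,4].argmax()
    pts=W[y0:y1,x0:x1][l==i]
    pts=pts[pts[:,2]<.035]
    r=cv2.minAreaRect((pts[:,:2]*1000).astype(np.float32)); print(nm,r, np.percentile(pts[:,2],[5,50,95]))
for u,v in [(405,233),(403,208),(401,183),(398,160),(405,254),(277,199),(435,181),(443,214)]:
    q=W[v-7:v+8,u-7:u+8].reshape(-1,3); t=q[q[:,2]>q[:,2].max()-.012]; print(u,v,t.mean(0).round(4),q[:,2].max())
a=cv2.resize(p[140:270,370:460],None,fx=4,fy=4,interpolation=2)
s=cv2.imread("pics/scene0.png"); b=cv2.resize(s[100:220,190:310],None,fx=4,fy=4,interpolation=2)
o=np.zeros((520,840,3),np.uint8); o[:,:360]=a; o[:480,360:840]=b; cv2.imwrite("pics/z.png",o[:,:800])
E
```

```text
table z [ 0.25300474  0.28800019 -0.00315069] [ 6.50410823e-01  2.69865589e-02 -4.10109559e-04] [ 0.72717741 -0.52285901  0.00441751] [0.31155607 0.18888083 0.0007303 ] [ 0.92642579 -0.19910188 -0.00183702]
new ((514.5840454101562, 217.99066162109375), (301.4456787109375, 67.87010955810547), 89.24691772460938) [0.00655193 0.01212567 0.02504881]
old ((495.57568359375, -236.5128173828125), (303.9477233886719, 71.54454803466797), 0.996461808681488) [0.00636193 0.01249763 0.02700215]
405 233 [ 0.2494 -0.0085  1.3431] 1.3431484269118685
403 208 [ 0.2494 -0.0085  1.3431] 1.3431484269118685
401 183 [ 0.2494 -0.0085  1.3431] 1.3431484269118685
398 160 [ 0.6081 -0.2344  0.0893] 0.09578301523744465
405 254 [ 0.3635 -0.2397  0.0467] 0.053608735835314864
277 199 [0.5122 0.0863 0.0461] 0.051656674164918696
435 181 [ 0.2494 -0.0085  1.3431] 1.3431484269118685
443 214 [ 0.2494 -0.0085  1.3431] 1.3431484269118685
```

View pics/z.png

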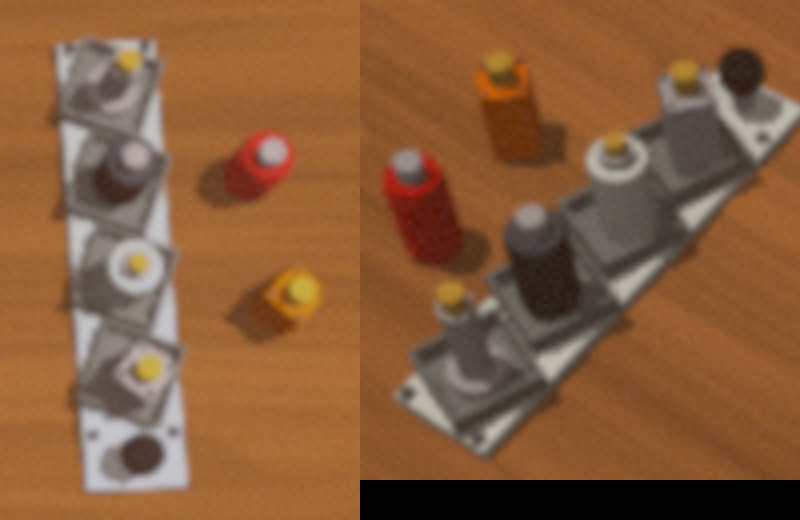

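The order from the old knob is filter (405,233), barrel (403,208), load (401,183), adapter (398,160). So the filter goes to new x=-96, barrel to -32, load to +32 and adapter to +96. The knob readings put each rack's origin about 18 mm from its base centre. I'll measure more precisely with the wrist camera, new rack first since it's on the way.

>>> jog_arm([
  [[-13.6,-8.6,0],[0,0,-2.96],100],
  [[-13.6,-8.6,0],[0,0,-2.96],100],
  [[-13.6,-8.6,0],[0,0,-2.96],100],
  [[-13.6,-8.6,0],[0,0,-2.96],100],
  [[-13.6,-8.6,0],[0,0,-2.96],100],
  [[-13.6,-8.6,0],[0,0,-2.96],100],
  [[-13.6,-8.6,0],[0,0,-2.96],100],
  [[-13.6,-8.6,0],[0,0,-2.96],100],
])

```text
time: 1.1
tool_pos: [0.4766, 0.2373, 0.2308]
tool_rot: [-0.0, 0.002, 1.0, -0.0]
contact_force: [-0.3, 0.8, 0.0]
gripper_width: 1.001
grasp_force: 0.0
```

```bash
cat >> h.py <<'E'
from scipy.spatial.transform import Rotation as Ro
import plant
C=plant.camera_params("wrist"); F=200/np.tan(np.radians(C["fovy"])/2)
def pose():
    s=plant.state(); T=np.eye(4); q=s["tool_rot"]; T[:3,:3]=Ro.from_quat([*q[1:],q[0]]).as_matrix(); T[:3,3]=s["tool_pos"]; return T
def snap(name):
    T=pose()@C["hand_eye"]; p,d=plant.grab_frame("wrist"); cv2.imwrite(f"pics/{name}.png",p[:,:,::-1]); np.savez(name,T=T,d=d)
    return T,p,d
def rays(u,v):
    x=(np.asarray(u,float)-C["cx"]);y=(np.asarray(v,float)-C["cy"]);r=np.hypot(x,y)+1e-9;th=r/F
    return np.stack([np.tan(th)*x/r,np.tan(th)*y/r,np.ones_like(r)],-1)
def wcloud(T,d):
    v,u=np.mgrid[:400,:640]; P=rays(u,v)*d[...,None]; return P@T[:3,:3].T+T[:3,3]
def atz(T,u,v,z):
    r=rays(u,v)@T[:3,:3].T; return T[:3,3]+r*((z-T[2,3])/r[...,2])[...,None]
def rect(T,z,c,hw):   # rectified top view at height z: 0.5mm/px, up=+X, left=+Y
    n=int(hw*4000); i,j=np.mgrid[:n,:n]; X=c[0]+hw-i/2000; Y=c[1]+hw-j/2000
    P=(np.dstack([X,Y,np.full_like(X,z)])-T[:3,3])@T[:3,:3]
    rr=np.hypot(P[...,0],P[...,1]); k=F*np.arctan2(rr,P[...,2])/(rr+1e-9)
    return (P[...,0]*k+C["cx"]).astype(np.float32),(P[...,1]*k+C["cy"]).astype(np.float32)
E
python3 - <<'E'
from h import *
T,p,d=snap("wn")
W=wcloud(T,d); h=W[...,2]
print("z pct",np.percentile(h[d>0],[10,50,90]))
m,n=rect(T,.025,(.515,.22),.17)
cv2.imwrite("pics/wnr.png",cv2.resize(cv2.remap(p[:,:,::-1],m,n,1),(600,600)))
E
```

```text
z pct [-1.23853532e-03  1.69665478e-04  3.10613378e-01]
```

View pics/wnr.png

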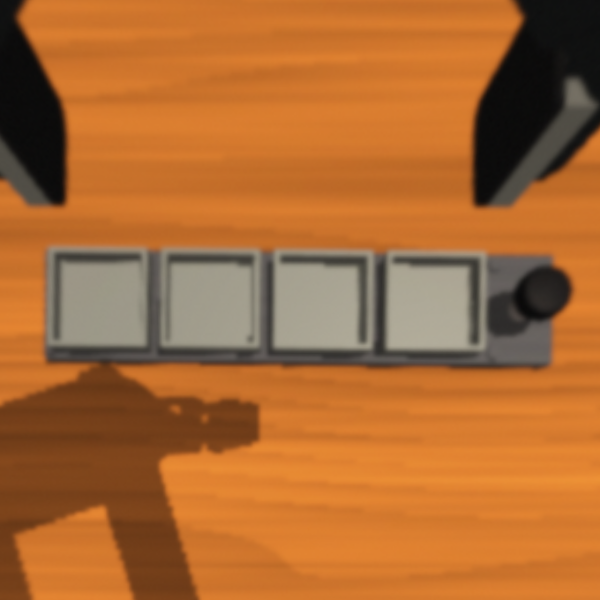

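>>> jog_arm([
  [[0.6,-19.1,0],[0,0,0],100],
  [[0.6,-19.1,0],[0,0,0],100],
  [[0.6,-19.1,0],[0,0,0],100],
  [[0.6,-19.1,0],[0,0,0],100],
  [[0.6,-19.1,0],[0,0,0],100],
  [[0.6,-19.1,0],[0,0,0],100],
  [[0.6,-19.1,0],[0,0,0],100],
  [[0.6,-19.1,0],[0,0,0],100],
])

```text
time: 2.15
tool_pos: [0.4611, -0.2395, 0.2311]
tool_rot: [-0.0, -0.0, 1.0, 0.0]
contact_force: [0.6, 0.3, 0.3]
gripper_width: 0.998
grasp_force: 0.0
```

The rectified view shows the four empty pockets at columns 98, 210, 323 and 436 and row about 300. Pitch is 63.8 mm against the nominal 64. The knob is at about (543,293). Pocket centres come out as Y = .3345, .2707, .2070, .1429 and X ≈ .5156 to .5136.

```bash
python3 - <<'E'
from h import *
T,p,d=snap("wo")
W=wcloud(T,d); h=W[...,2]
b=p[:,:,::-1]
c=(.50,-.235)
m,n=rect(T,.025,c,.17); A=cv2.resize(cv2.remap(b,m,n,1),(560,560))[:,140:420]
m,n=rect(T,.07,c,.17); B=cv2.resize(cv2.remap(b,m,n,1),(560,560))[:,140:420]
cv2.imwrite("pics/wor.png",np.hstack([A,B]))
M=(h>.045)&(h<.1)&(abs(W[...,1]+.23)<.14)&(abs(W[...,0]-.5)<.17)&(d>0)
k,l,st,_=cv2.connectedComponentsWithStats(M.astype(np.uint8))
for i in range(1,k):
    if st[i,4]<30: continue
    q=W[l==i]; t=q[q[:,2]>np.percentile(q[:,2],98)-.008]
    print(st[i,4],"top z",t[:,2].max().round(4),"bbox mid",((t.max(0)+t.min(0))/2).round(4),"size",np.ptp(t,axis=0).round(4),"mean",t.mean(0).round(4))
E
```

```text
508 top z 0.0496 bbox mid [ 0.3651 -0.2382  0.0473] size [0.0267 0.0271 0.0045] mean [ 0.3653 -0.2384  0.0474]
912 top z 0.0851 bbox mid [ 0.4146 -0.2383  0.0804] size [0.016  0.015  0.0093] mean [ 0.4147 -0.2377  0.0826]
772 top z 0.0712 bbox mid [ 0.4646 -0.3387  0.0669] size [0.0161 0.0159 0.0085] mean [ 0.4641 -0.3379  0.0691]
1011 top z 0.0883 bbox mid [ 0.4792 -0.2337  0.0839] size [0.0145 0.0188 0.0088] mean [ 0.4797 -0.2335  0.0854]
994 top z 0.0902 bbox mid [ 0.548  -0.2338  0.0861] size [0.0169 0.0147 0.0082] mean [ 0.5469 -0.234   0.0879]
752 top z 0.0772 bbox mid [ 0.5531 -0.3231  0.0728] size [0.0159 0.0161 0.0086] mean [ 0.5521 -0.3228  0.0747]
483 top z 0.0924 bbox mid [ 0.6098 -0.2321  0.088 ] size [0.015  0.0114 0.0088] mean [ 0.6089 -0.2322  0.0894]
```

View pics/wor.png

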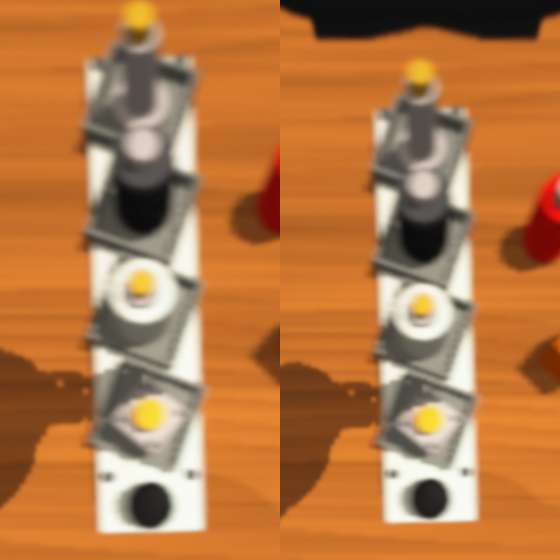

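The pockets of the old rack stand at an angle to their base, and the filter looks turned (connector at (427,418) in the right half). The four connectors are near X = .415, .479, .547 and .609 at Y ≈ -.235, with heights matching 83/87/89/91 mm. Next I need the filter's yaw.

```bash
python3 - <<'E'
from h import *
z=np.load("wo.npz"); T,d=z["T"],z["d"]; p=cv2.imread("pics/wo.png")
W=wcloud(T,d);h=W[...,2]
for zl,zh in((.062,.075),(.066,.072)):
    q=W[(h>zl)&(h<zh)&(np.hypot(W[...,0]-.4147,W[...,1]+.238)<.03)]
    print(len(q),cv2.minAreaRect((q[:,:2]*1000).astype(np.float32)))
# barrel shoulder circle z=.073, load body top
for x,y in((.479,-.234),(.548,-.234)):
    q=W[(h>.066)&(h<.078)&(np.hypot(W[...,0]-x,W[...,1]-y)<.03)]; print(cv2.minEnclosingCircle((q[:,:2]*1000).astype(np.float32)))
m,n=rect(T,.069,(.4147,-.238),.035); cv2.imwrite("pics/f.png",cv2.resize(cv2.remap(p,m,n,1),(420,420)))
E
```

```text
683 ((414.6765441894531, -237.63478088378906), (31.077716827392578, 30.448396682739258), 52.050472259521484)
678 ((414.6765441894531, -237.63478088378906), (31.077716827392578, 30.448396682739258), 52.050472259521484)
((479.9499206542969, -233.42440795898438), 17.743549346923828)
((547.6556396484375, -233.8292999267578), 17.418039321899414)
```

View pics/f.png

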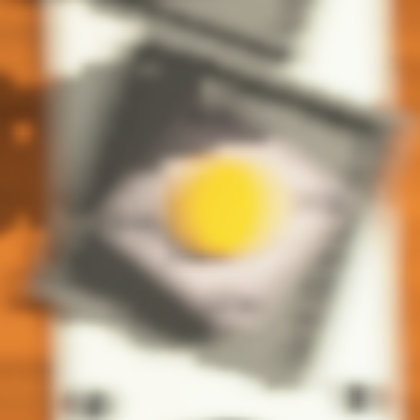

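The filter measures 31 x 30.4 mm (nominal 30) at (.4147,-.2376), with its faces at 52°. I'll grip it at yaw 52, TCP z .034.

>>> jog_arm([
  [[1.86,0.08,0],[0,0,1.3],85],
  [[1.86,0.08,0],[0,0,2.6],85],
  [[1.86,0.08,0],[0,0,3.9],85],
  [[1.86,0.08,0],[0,0,4.75],85],
  [[1.86,0.08,2.0],[0,0,4.75],85],
  [[1.86,0.08,4.0],[0,0,4.75],85],
  [[1.86,0.08,6.0],[0,0,4.75],85],
  [[1.86,0.08,6.0],[0,0,4.75],85],
])

```text
time: 3.2
tool_pos: [0.412, -0.2326, 0.0768]
tool_rot: [-0.005, 0.324, 0.946, 0.002]
contact_force: [0.6, 0.1, 0.7]
gripper_width: 0.85
grasp_force: 0.0
```

>>> jog_arm([
  [[0,0,0.9],[0,0,0],85],
  [[0,0,1.87],[0,0,0],85],
  [[0,0,1.87],[0,0,0],85],
  [[0,0,1.87],[0,0,0],0],
  [[0,0,1.87],[0,0,0],0],
  [[0,0,1.87],[0,0,0],0],
  [[0,0,1.87],[0,0,0],0],
  [[0,0,1.87],[0,0,0],0],
])

```text
time: 4.2
tool_pos: [0.4159, -0.2374, 0.0365]
tool_rot: [0.001, 0.325, 0.946, -0.0]
contact_force: [-0.1, -0.1, 5.5]
gripper_width: 0.342
grasp_force: 60.5
```

>>> jog_arm([
  [[0,0,-1],[0,0,0],0],
  [[0,0,-3],[0,0,0],0],
  [[0,0,-5],[0,0,0],0],
  [[0.8,1.6,-6],[0,0,0],0],
  [[2.0,3.75,-6],[0,0,0],0],
  [[3.1,5.8,-6],[0,0,0],0],
  [[4.3,8.0,-6],[0,0,0],0],
  [[5.4,10.2,-6],[0,0,0],0],
])

```text
time: 5.2
tool_pos: [0.4646, 0.0497, 0.1842]
tool_rot: [-0.0, 0.325, 0.946, -0.0]
contact_force: [1.0, -0.6, -2.1]
gripper_width: 0.34
grasp_force: 60.0
```

>>> jog_arm([
  [[1.1,2.1,0],[0,0,-1],0],
  [[2.2,4.2,0],[0,0,-2],0],
  [[3.3,6.2,0],[0,0,-3],0],
  [[4.4,8.3,0],[0,0,-4],0],
  [[5.5,10.3,0],[0,0,-4.75],0],
  [[5.5,10.3,0],[0,0,-4.75],0],
  [[5.5,10.3,0],[0,0,-4.75],0],
  [[5.5,10.3,0],[0,0,-4.75],0],
])

```text
time: 6.2
tool_pos: [0.515, 0.3341, 0.1843]
tool_rot: [-0.0, 0.001, 1.0, -0.0]
contact_force: [0.2, -0.2, -2.4]
gripper_width: 0.344
grasp_force: 60.5
```

>>> jog_arm([
  [[0,0,1.5],[0,0,0],0],
  [[0,0,3.2],[0,0,0],0],
  [[0,0,4.7],[0,0,0],0],
  [[0,0,5.4],[0,0,0],0],
  [[0,0,5.7],[0,0,0],0],
  [[0,0,5.8],[0,0,0],0],
  [[0,0,5.8],[0,0,0],0],
  [[0,0,5.8],[0,0,0],0],
])

```text
time: 7.2
tool_pos: [0.516, 0.3358, 0.0409]
tool_rot: [0.001, -0.0, 1.0, 0.0]
contact_force: [-0.7, -0.2, -2.2]
gripper_width: 0.34
grasp_force: 60.4
```

>>> jog_arm([
  [[0,0,0.06],[0,0,0],0],
  [[0,0,0.12],[0,0,0],0],
  [[0,0,0.18],[0,0,0],0],
  [[0,0,0.2],[0,0,0],0],
  [[0,0,0.2],[0,0,0],0],
])

```text
time: 7.82
tool_pos: [0.5154, 0.3354, 0.0365]
tool_rot: [-0.0, -0.0, 1.0, -0.0]
contact_force: [-5.4, -2.6, 8.8]
gripper_width: 0.342
grasp_force: 61.9
```

>>> jog_arm([
  [[0,0,0.1],[0,0,0],85],
  [[0,0,0.1],[0,0,0],85],
  [[0,0,0.1],[0,0,0],85],
  [[0,0,-0.5],[0,0,0],85],
  [[0,0,-1.5],[0,0,0],85],
  [[0,0,-3.5],[0,0,0],85],
  [[0,0,-5.8],[0,0,0],85],
  [[0,0,-5.8],[0,0,0],85],
])

```text
time: 8.82
tool_pos: [0.5188, 0.3371, 0.1883]
tool_rot: [0.006, -0.0, 1.0, 0.003]
contact_force: [0.7, -1.1, 0.3]
gripper_width: 0.845
grasp_force: 0.0
```

```bash
python3 - <<'E'
from h import *
T,p,d=snap("w1")
m,n=rect(T,.025,(.515,.24),.17)
cv2.imwrite("pics/w1r.png",cv2.resize(cv2.remap(p[:,:,::-1],m,n,1),(600,600))[150:450])
E
```

```text
(no output)
```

View pics/w1r.png

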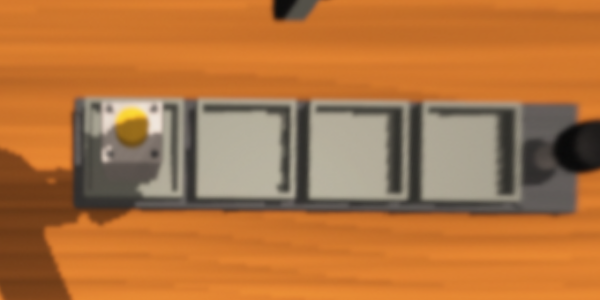

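The filter stands square in the far pocket (connector at (131,126), plate centred allowing for parallax). Next is the barrel at (.480,-.2334).

>>> jog_arm([
  [[0.2,-2.4,0],[0,0,0],85],
  [[0.4,-4.9,0],[0,0,0],85],
  [[0.6,-7.4,0],[0,0,0],85],
  [[0.8,-9.9,0],[0,0,0],85],
  [[1.0,-12.4,0],[0,0,0],85],
  [[1.2,-14.9,0],[0,0,0],85],
  [[1.3,-17.4,0],[0,0,0],85],
  [[1.4,-19.8,0],[0,0,0],85],
])

```text
time: 9.88
tool_pos: [0.4792, -0.1614, 0.1784]
tool_rot: [-0.001, -0.0, 1.0, 0.0]
contact_force: [0.4, -0.0, 0.3]
gripper_width: 0.849
grasp_force: 0.0
```

>>> jog_arm([
  [[0,-2.0,0],[0,0,0],85],
  [[0,-2.9,0],[0,0,0],85],
  [[0,-2.95,0],[0,0,0],85],
  [[0,-2.95,1.0],[0,0,0],85],
  [[0,-2.95,2.5],[0,0,0],85],
  [[0,-2.95,4.0],[0,0,0],85],
  [[0,-2.95,4.3],[0,0,0],85],
  [[0,-2.95,4.3],[0,0,0],85],
])

```text
time: 10.88
tool_pos: [0.4806, -0.2324, 0.0722]
tool_rot: [-0.0, -0.001, 1.0, 0.0]
contact_force: [-0.2, 0.5, 0.1]
gripper_width: 0.85
grasp_force: 0.0
```

>>> jog_arm([
  [[0,-0.03,0.7],[0,0,0],85],
  [[0,-0.03,1.4],[0,0,0],85],
  [[0,-0.03,1.42],[0,0,0],85],
  [[0,-0.03,1.42],[0,0,0],0],
  [[0,-0.03,1.42],[0,0,0],0],
  [[0,-0.03,1.42],[0,0,0],0],
  [[0,-0.03,1.42],[0,0,0],0],
  [[0,-0.03,1.42],[0,0,0],0],
])

```text
time: 11.88
tool_pos: [0.4811, -0.2347, 0.0374]
tool_rot: [0.001, -0.0, 1.0, -0.001]
contact_force: [0.9, -0.1, 4.3]
gripper_width: 0.395
grasp_force: 60.2
```

>>> jog_arm([
  [[0,0,-1],[0,0,0],0],
  [[0,0,-3],[0,0,0],0],
  [[0,0,-5],[0,0,0],0],
  [[-0.1,1.5,-6],[0,0,0],0],
  [[-0.2,3.6,-6],[0,0,0],0],
  [[-0.4,5.8,-6],[0,0,0],0],
  [[-0.5,8.0,-6],[0,0,0],0],
  [[-0.7,10.2,-6],[0,0,0],0],
])

```text
time: 12.88
tool_pos: [0.4967, 0.0226, 0.1853]
tool_rot: [-0.001, -0.0, 1.0, 0.0]
contact_force: [0.7, 0.0, -1.6]
gripper_width: 0.393
grasp_force: 60.3
```

>>> jog_arm([
  [[-0.1,1.6,0],[0,0,-1.3],0],
  [[-0.2,3.2,0],[0,0,-2.6],0],
  [[-0.3,4.8,0],[0,0,-3.9],0],
  [[-0.4,6.4,0],[0,0,-5.2],0],
  [[-0.5,8.0,0],[0,0,-6.5],0],
  [[-0.6,9.3,0],[0,0,-7.8],0],
  [[-0.66,10.02,0],[0,0,-9.1],0],
  [[-0.66,10.02,0],[0,0,-10.4],0],
])

```text
time: 13.88
tool_pos: [0.5131, 0.2723, 0.1848]
tool_rot: [-0.001, -0.667, 0.745, 0.001]
contact_force: [0.2, -0.5, -2.7]
gripper_width: 0.393
grasp_force: 60.4
```

>>> jog_arm([
  [[0,0,0],[0,0,0],0],
  [[0,0,0],[0,0,0],0],
])

```text
time: 14.12
tool_pos: [0.5138, 0.2709, 0.1857]
tool_rot: [-0.001, -0.663, 0.749, 0.0]
contact_force: [-0.4, -1.3, -1.7]
gripper_width: 0.395
grasp_force: 60.4
```

>>> jog_arm([
  [[0,0,1.5],[0,0,0],0],
  [[0,0,3.2],[0,0,0],0],
  [[0,0,4.7],[0,0,0],0],
  [[0,0,5.4],[0,0,0],0],
  [[0,0,5.7],[0,0,0],0],
  [[0,0,5.8],[0,0,0],0],
  [[0,0,5.8],[0,0,0],0],
  [[0,0,5.8],[0,0,0],0],
])

```text
time: 15.12
tool_pos: [0.5151, 0.2717, 0.0429]
tool_rot: [0.001, -0.664, 0.748, -0.0]
contact_force: [0.3, -0.8, -3.0]
gripper_width: 0.389
grasp_force: 60.3
```

>>> jog_arm([
  [[0,0,0.06],[0,0,0],0],
  [[0,0,0.1],[0,0,0],0],
  [[0,0,0.14],[0,0,0],0],
  [[0,0,0.16],[0,0,0],0],
  [[0,0,0.16],[0,0,0],0],
])

```text
time: 15.75
tool_pos: [0.5142, 0.2713, 0.0375]
tool_rot: [-0.0, -0.664, 0.748, -0.0]
contact_force: [-0.6, 0.6, -3.0]
gripper_width: 0.396
grasp_force: 60.5
```

>>> jog_arm([
  [[0,0,0.04],[0,0,0],0],
  [[0,0,0.06],[0,0,0],0],
  [[0,0,0.06],[0,0,0],0],
])

```text
time: 16.12
tool_pos: [0.5143, 0.2714, 0.0374]
tool_rot: [-0.0, -0.664, 0.748, 0.0]
contact_force: [-4.1, -1.6, 5.8]
gripper_width: 0.391
grasp_force: 61.3
```

>>> jog_arm([
  [[0,0,0],[0,0,0],80],
  [[0,0,0],[0,0,0],80],
  [[0,0,0],[0,0,0],80],
  [[0,0,-0.6],[0,0,0],80],
  [[0,0,-1.6],[0,0,0],80],
  [[0,0,-3.6],[0,0,0],80],
  [[0,0,-5.8],[0,0,0],80],
  [[0,0,-5.8],[0,0,0],80],
])

```text
time: 17.12
tool_pos: [0.5179, 0.2727, 0.1892]
tool_rot: [0.006, -0.664, 0.748, -0.002]
contact_force: [0.0, -0.3, -0.2]
gripper_width: 0.798
grasp_force: 0.0
```

>>> jog_arm([
  [[2.4,-0.5,0],[0,0,1.3],80],
  [[4.8,-0.9,0],[0,0,2.6],80],
  [[7.2,-1.4,0],[0,0,3.9],80],
  [[9.6,-1.8,0],[0,0,5.2],80],
  [[12.0,-2.3,0],[0,0,6.5],80],
  [[14.4,-2.7,0],[0,0,7.8],80],
  [[16.8,-3.2,0],[0,0,9.1],80],
  [[19.2,-3.6,0],[0,0,10.4],80],
])

```text
time: 18.12
tool_pos: [0.5467, -0.2179, 0.1811]
tool_rot: [0.0, 0.003, 1.0, 0.0]
contact_force: [1.3, 0.9, 0.6]
gripper_width: 0.798
grasp_force: 0.0
```

>>> jog_arm([
  [[0,-0.7,0],[0,0,0],80],
  [[0,-0.7,0],[0,0,0],80],
  [[0,-0.7,0],[0,0,0],80],
])

```text
time: 18.5
tool_pos: [0.5469, -0.2319, 0.1808]
tool_rot: [-0.0, -0.001, 1.0, 0.0]
contact_force: [1.0, -0.1, 0.1]
gripper_width: 0.799
grasp_force: 0.0
```

```bash
python3 - <<'E'
from h import *
T,p,d=snap("w2"); W=wcloud(T,d); h=W[...,2]
for x,y,zl,zh in((.548,-.234,.06,.092),(.61,-.232,.083,.095),(.61,-.232,.015,.028)):
    q=W[(h>zl)&(h<zh)&(np.hypot(W[...,0]-x,W[...,1]-y)<.025)]
    print(len(q),cv2.minEnclosingCircle((q[:,:2]*1000).astype(np.float32)),q[:,2].max() if len(q) else 0)
E
```

```text
1382 ((547.9711303710938, -234.16810607910156), 17.885860443115234) 0.09056226893894806
247 ((610.4613647460938, -232.5224609375), 7.443348407745361) 0.09247420860797811
468 ((609.0484619140625, -231.501708984375), 24.907655715942383) 0.027887231400204993
```

Load is confirmed at (.548,-.234) with radius 17.9, and the adapter tip at (.6105,-.2325) with radius 7.4. Going down on the load.

>>> jog_arm([
  [[-0.04,-0.08,1.5],[0,0,0],80],
  [[-0.04,-0.08,3.0],[0,0,0],80],
  [[-0.04,-0.08,4.3],[0,0,0],80],
  [[-0.04,-0.08,5.2],[0,0,0],80],
  [[-0.04,-0.08,5.75],[0,0,0],80],
  [[-0.04,-0.08,5.75],[0,0,0],80],
  [[-0.04,-0.08,5.75],[0,0,0],80],
])

```text
time: 19.42
tool_pos: [0.5489, -0.2356, 0.0386]
tool_rot: [0.001, -0.001, 1.0, -0.001]
contact_force: [0.3, 0.2, 1.1]
gripper_width: 0.8
grasp_force: 0.0
```

>>> jog_arm([
  [[0,0,0],[0,0,0],0],
  [[0,0,0],[0,0,0],0],
  [[0,0,0],[0,0,0],0],
  [[0,0,0],[0,0,0],0],
  [[0,0,0],[0,0,0],0],
])

```text
time: 20.05
tool_pos: [0.5487, -0.2358, 0.0384]
tool_rot: [0.001, -0.0, 1.0, -0.0]
contact_force: [-0.4, 1.4, 5.5]
gripper_width: 0.36
grasp_force: 59.3
```

>>> jog_arm([
  [[0,0,-1],[0,0,0],0],
  [[0,0,-3],[0,0,0],0],
  [[0,0,-5],[0,0,0],0],
  [[0.1,1.5,-6],[0,0,0],0],
  [[0.3,3.4,-6],[0,0,0],0],
  [[0.5,5.3,-6],[0,0,0],0],
  [[0.6,7.2,-6],[0,0,0],0],
  [[0.7,9.0,-6],[0,0,0],0],
])

```text
time: 21.05
tool_pos: [0.5293, -0.009, 0.1859]
tool_rot: [-0.001, -0.0, 1.0, 0.0]
contact_force: [1.1, 0.2, -2.7]
gripper_width: 0.358
grasp_force: 59.9
```

>>> jog_arm([
  [[0.1,1.4,0],[0,0,-1.3],0],
  [[0.2,2.8,0],[0,0,-2.6],0],
  [[0.3,4.2,0],[0,0,-3.9],0],
  [[0.4,5.6,0],[0,0,-5.2],0],
  [[0.5,7.0,0],[0,0,-6.5],0],
  [[0.6,8.2,0],[0,0,-7.8],0],
  [[0.67,8.7,0],[0,0,-9.1],0],
  [[0.67,8.7,0],[0,0,-10.4],0],
])

```text
time: 22.05
tool_pos: [0.5125, 0.2077, 0.1857]
tool_rot: [-0.001, -0.667, 0.745, 0.001]
contact_force: [0.1, -0.7, -1.8]
gripper_width: 0.363
grasp_force: 59.7
```

>>> jog_arm([
  [[0,0,0],[0,0,0],0],
  [[0,0,0],[0,0,0],0],
  [[0,0,0],[0,0,0],0],
])

```text
time: 22.42
tool_pos: [0.5134, 0.2067, 0.187]
tool_rot: [-0.0, -0.663, 0.748, 0.0]
contact_force: [-0.2, 0.5, -2.7]
gripper_width: 0.357
grasp_force: 59.7
```

>>> jog_arm([
  [[0,0,1.5],[0,0,0],0],
  [[0,0,3.2],[0,0,0],0],
  [[0,0,4.7],[0,0,0],0],
  [[0,0,5.4],[0,0,0],0],
  [[0,0,5.7],[0,0,0],0],
  [[0,0,5.8],[0,0,0],0],
  [[0,0,5.8],[0,0,0],0],
  [[0,0,5.8],[0,0,0],0],
])

```text
time: 23.42
tool_pos: [0.5144, 0.2073, 0.0436]
tool_rot: [0.001, -0.664, 0.748, -0.001]
contact_force: [0.5, 0.4, -2.0]
gripper_width: 0.357
grasp_force: 59.9
```

>>> jog_arm([
  [[0,0,0.06],[0,0,0],0],
  [[0,0,0.11],[0,0,0],0],
  [[0,0,0.16],[0,0,0],0],
  [[0,0,0.2],[0,0,0],0],
  [[0,0,0.2],[0,0,0],0],
])

```text
time: 24.05
tool_pos: [0.5135, 0.2071, 0.0384]
tool_rot: [-0.0, -0.664, 0.748, 0.0]
contact_force: [-4.7, 0.0, 6.3]
gripper_width: 0.358
grasp_force: 60.6
```

>>> jog_arm([
  [[0,0,0],[0,0,0],80],
  [[0,0,0],[0,0,0],80],
  [[0,0,0],[0,0,0],80],
  [[0,0,-0.6],[0,0,0],80],
  [[0,0,-1.6],[0,0,0],80],
  [[0,0,-3.6],[0,0,0],80],
  [[0,0,-6.0],[0,0,0],80],
  [[0,0,-6.0],[0,0,0],80],
])

```text
time: 25.05
tool_pos: [0.5174, 0.2081, 0.1958]
tool_rot: [0.006, -0.664, 0.748, -0.003]
contact_force: [-0.1, -0.1, -0.2]
gripper_width: 0.802
grasp_force: 0.0
```

>>> jog_arm([
  [[2.2,-0.8,0],[0,0,1.3],80],
  [[4.4,-1.5,0],[0,0,2.6],80],
  [[6.6,-2.3,0],[0,0,3.9],80],
  [[8.8,-3.1,0],[0,0,5.2],80],
  [[11.0,-3.9,0],[0,0,6.5],80],
  [[13.2,-4.6,0],[0,0,7.8],80],
  [[15.4,-5.4,0],[0,0,9.1],80],
  [[17.0,-5.95,0],[0,0,10.4],80],
])

```text
time: 26.05
tool_pos: [0.6109, -0.235, 0.187]
tool_rot: [-0.0, 0.004, 1.0, 0.0]
contact_force: [0.8, 0.2, 0.2]
gripper_width: 0.8
grasp_force: 0.0
```

>>> jog_arm([
  [[0,0,0],[0,0,0],80],
  [[0,0,0],[0,0,0],80],
  [[0,0,0],[0,0,0],80],
])

```text
time: 26.42
tool_pos: [0.6109, -0.2312, 0.1872]
tool_rot: [-0.0, -0.001, 1.0, 0.0]
contact_force: [-0.5, 0.5, 0.1]
gripper_width: 0.796
grasp_force: 0.0
```

>>> jog_arm([
  [[0,-0.06,1.5],[0,0,0],80],
  [[0,-0.06,3.0],[0,0,0],80],
  [[0,-0.06,4.3],[0,0,0],80],
  [[0,-0.06,5.2],[0,0,0],80],
  [[0,-0.06,5.85],[0,0,0],80],
  [[0,-0.06,5.9],[0,0,0],80],
  [[0,-0.06,5.9],[0,0,0],80],
])

```text
time: 27.3
tool_pos: [0.612, -0.2344, 0.0411]
tool_rot: [0.001, -0.0, 1.0, -0.0]
contact_force: [-0.2, -1.1, 0.4]
gripper_width: 0.799
grasp_force: 0.0
```

>>> jog_arm([
  [[0,0,0],[0,0,0],0],
  [[0,0,0],[0,0,0],0],
  [[0,0,0],[0,0,0],0],
  [[0,0,0],[0,0,0],0],
  [[0,0,0],[0,0,0],0],
  [[0,0,0],[0,0,0],0],
])

```text
time: 28.05
tool_pos: [0.6115, -0.2342, 0.0405]
tool_rot: [0.0, -0.0, 1.0, -0.0]
contact_force: [-0.3, 0.9, 4.8]
gripper_width: 0.219
grasp_force: 58.5
```

>>> jog_arm([
  [[0,0,-1],[0,0,0],0],
  [[0,0,-3],[0,0,0],0],
  [[0,0,-5],[0,0,0],0],
  [[0.3,1.3,-6],[0,0,0],0],
  [[0.8,2.9,-6],[0,0,0],0],
  [[1.2,4.5,-6],[0,0,0],0],
  [[1.6,6.1,-6],[0,0,0],0],
  [[2.0,7.7,-6],[0,0,0],0],
])

```text
time: 29.05
tool_pos: [0.5598, -0.0404, 0.1884]
tool_rot: [-0.001, -0.0, 1.0, 0.0]
contact_force: [-0.9, -0.4, -2.2]
gripper_width: 0.22
grasp_force: 58.8
```

>>> jog_arm([
  [[0.3,1.2,0],[0,0,-1.3],0],
  [[0.6,2.4,0],[0,0,-2.6],0],
  [[0.9,3.6,0],[0,0,-3.9],0],
  [[1.2,4.8,0],[0,0,-5.2],0],
  [[1.5,6.0,0],[0,0,-6.5],0],
  [[1.8,7.1,0],[0,0,-7.8],0],
  [[1.91,7.39,0],[0,0,-9.1],0],
  [[1.91,7.39,0],[0,0,-10.4],0],
])

```text
time: 30.05
tool_pos: [0.5122, 0.1437, 0.1883]
tool_rot: [-0.001, -0.667, 0.745, 0.001]
contact_force: [-0.1, -0.1, -2.1]
gripper_width: 0.216
grasp_force: 58.7
```

>>> jog_arm([
  [[0,0,0],[0,0,0],0],
  [[0,0,0],[0,0,0],0],
  [[0,0,0],[0,0,0],0],
])

```text
time: 30.42
tool_pos: [0.5131, 0.1429, 0.1895]
tool_rot: [-0.0, -0.663, 0.748, 0.0]
contact_force: [0.1, 0.2, -0.4]
gripper_width: 0.218
grasp_force: 58.7
```

>>> jog_arm([
  [[0,0,1.5],[0,0,0],0],
  [[0,0,3.2],[0,0,0],0],
  [[0,0,4.7],[0,0,0],0],
  [[0,0,5.4],[0,0,0],0],
  [[0,0,5.7],[0,0,0],0],
  [[0,0,5.8],[0,0,0],0],
  [[0,0,5.8],[0,0,0],0],
  [[0,0,5.8],[0,0,0],0],
])

```text
time: 31.42
tool_pos: [0.5141, 0.1433, 0.046]
tool_rot: [0.001, -0.664, 0.748, -0.001]
contact_force: [0.1, -0.4, -1.8]
gripper_width: 0.217
grasp_force: 58.8
```

>>> jog_arm([
  [[0,0,0.06],[0,0,0],0],
  [[0,0,0.11],[0,0,0],0],
  [[0,0,0.16],[0,0,0],0],
  [[0,0,0.2],[0,0,0],0],
  [[0,0,0.2],[0,0,0],0],
])

```text
time: 32.05
tool_pos: [0.5132, 0.1431, 0.0405]
tool_rot: [-0.0, -0.664, 0.748, 0.0]
contact_force: [-3.0, -1.3, 5.6]
gripper_width: 0.217
grasp_force: 59.4
```

Contact made at the pick height. I'll release, lift and back off for a look.

>>> jog_arm([
  [[0,0,0],[0,0,0],70],
  [[0,0,0],[0,0,0],70],
  [[0,0,0],[0,0,0],70],
  [[0,0,-0.6],[0,0,0],70],
  [[0,0,-1.6],[0,0,0],70],
  [[0,0,-3.6],[0,0,0],70],
  [[0,0,-6.0],[0,0,0],70],
  [[0,0,-7.5],[0,0,0],70],
])

```text
time: 33.05
tool_pos: [0.5143, 0.1433, 0.2324]
tool_rot: [0.002, -0.664, 0.748, -0.002]
contact_force: [0.3, 0.4, -0.6]
gripper_width: 0.7
grasp_force: 0.0
```

>>> jog_arm([
  [[2,1,-1],[0,0,0],70],
  [[4,2,-1],[0,0,0],70],
  [[5,2,-1],[0,0,0],70],
  [[5,2,-1],[0,0,0],70],
  [[5,2,-1],[0,0,0],70],
])

```text
time: 33.67
tool_pos: [0.449, 0.0253, 0.253]
tool_rot: [0.0, -0.664, 0.747, -0.0]
contact_force: [-0.2, 0.1, 0.2]
gripper_width: 0.702
grasp_force: 0.0
```

```bash
python3 - <<'E'
from plant import *
import cv2,numpy as np
t,_=grab_frame("top"); s,_=grab_frame("scene")
a=cv2.resize(t[160:240,160:300,::-1],None,fx=4,fy=4,interpolation=2); b=cv2.resize(s[190:340,330:510,::-1],None,fx=3,fy=3,interpolation=2)
cv2.imwrite("pics/end_t.png",a); cv2.imwrite("pics/end_s.png",b)
E
```

```text
(no output)
```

View pics/end_t.png

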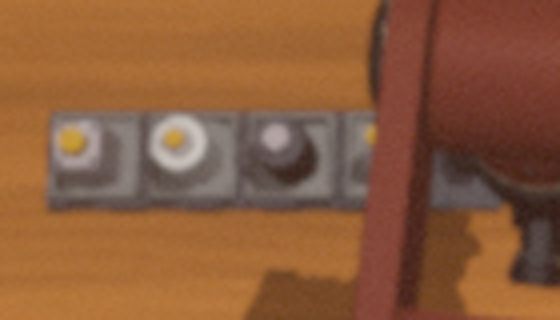

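View pics/end_s.png

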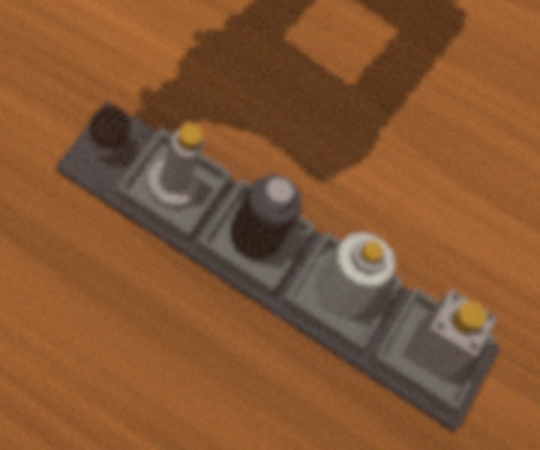

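Both views show all four parts upright in their pockets. In the scene crop, from the knob (110,128): adapter (190,135), load (280,190), barrel (372,252), filter (470,316). That is the order asked for, so I'm handing in.

```bash
python3 -c "
from plant import *
print(job_done())"
```

```text
the job is handed in; nothing more can be done
None
```

I moved all four parts to the new rack in reverse order (from its knob: adapter, load, barrel, filter); the last pictures show each upright in its own pocket, and I handed the job in at about 34 s of the 109 s allowed.

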